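# Unlatch the culture-bottle incubator and hold its lid half open

### The arm

A 6-joint arm with a two-finger parallel gripper is mounted at the origin on the work surface. World frame = base frame: x ahead of the robot, y to its left, z up, the work surface at z = 0. Lengths are in mm, angles in rad, forces in N, time in s.
With the tool pointing down it reaches from about 350 to 775 mm from the base axis. Payload 5.5 kg.
Tool frame: the origin (TCP) lies midway between the tips of the shut fingers; the grasp point (between the pads) lies arm.tcp_to_grasp behind it (arm.tcp_to_grasp is the distance from the TCP to the grasp point, in mm); z points along the fingers, y is the line along which they close (so a half turn about z gives the same grasp; the last joint's range is limited). The gripper opens to 85 mm and grips with 20 to 120 N. Pads are 22 mm wide; open, the fingers measure 114 mm over their backs; the gripper's body (76 mm by 85 mm) begins 54 mm behind the grasp point. The pads swing forward as they close: fully open they stand 13 mm farther back than shut.
Start: joints at [1.129, 0.313, 0.046, 1.304, 0, 1.431], TCP at [170.937, 549.047, 231.323] pointing down, gripper open.
Joint ranges: [-2.76, 2.76], [-0.86, 1.69], [-1.03, 1.26], [-2.2, 2.34], [-1.47, 1.5], [-3.14, 3.14]. Speed limits (rad/s): [2.57, 2.57, 3.14, 3.14, 3.14, 3.14].

### API

Orientations are given as a rotation vector (axis times angle).
In Python, from bench import arm gives the robot as it stands.
- The arm moves only by the tool step_arm, never from a script. Its argument "series" is a list of rows, each a list of 7 numbers: the turn, a rotation vector about the tool's x, y, z in units of pi/4 rad (1.0 is pi/4 rad), then the shift along the tool's x, y, z in units of 100 mm (1.0 is 100 mm), then the opening, from 0 (shut) to 1 (fully open). A call has 1 to 20 rows; each row is the pose to reach, as a shift and turn from the pose commanded when the call began, along the tool's axes at that moment; what a row does not reach only later rows make up. A row lasts 1/8 s, in which the tool goes at most 62.5 mm and 10.7 degrees, less where a joint would pass 70% of its speed; a pose out of reach is approached as far as the arm can. A call with a number of a shift or a turn outside -1 to 1 is refused whole. A call with a gripper value outside its range is refused whole. The fingers move at their own pace and stop on an object; "squeeze" is the grip in N (left out, the last holds). Time passes only in rows, so rows that repeat a pose let the fingers close. It gives the time, the measured TCP pose, the force, the opening and the grip force at its end, in the units of the state.
- arm.observe(): the state, without advancing time (a new reading comes with each control period).
- arm.read_camera(name): name is "side" or "top"; returns the picture (420x560x3 uint8, blue, green, red); there is no depth.
- arm.camera_params(name): a dict with "mtx" (3x3 intrinsics, pixels), "distortion" ([k1, k2, p1, p2, k3] as OpenCV has them; the pictures are not rectified), "view" (4x4, takes a point from world to camera coordinates). Camera axes: x right, y up, looking along -z (the intrinsics and any distortion apply to the point x, -y, -z); pixel columns grow to the right and rows downward; lengths in mm; the calibration is good to about 2 mm. A picture is of the moment at which its call begins. camera_params takes no time and is no camera call.
- arm.finish_job(): hands the job in; it is judged then, once.
Trained networks look in the newest picture that a camera, given by its name, has taken for a name from the list of things; names that differ only in an ending like _2 or _b are one class to them, and where a whole thing is asked for, a point or a joint stands for the part that bears it (a point fixed in the world has none). Each returns a list of dicts, best first, with "p" (0 to 1); they miss things now and then, are a little off and sometimes report something else, mostly with a low value. They report only what shows in the picture. A call takes as long as a camera call.
- arm.search_frame(camera, label): "extent" ([left, top, right, bottom] in pixels, round what is visible of it).
- arm.cut_out(camera, label): "region" (420x560 bool, what is visible of it) and "extent" ([left, top, right, bottom] in pixels, round what is visible of it).
The state is a dict: "clock": time; "joints": joint angles; "joint_velocities": joint speeds; "effort": joint torques, N m; "tcp_pos": TCP position; "tcp_rot": TCP orientation; "wrist_force": force on the tool from outside, world axes, zero at the start; "ft_torque": the same for the moment, N m; "finger_gap": finger opening in mm; "grasp_force": force on a finger pad.
Only numpy, scipy, OpenCV 4.12 (cv2) and the standard library are available. Lean on these libraries where they do the work, as an engineer would, in place of code of your own. Each camera call takes 0.05 s, during which the arm holds its last target. There are 200 camera calls.

### The job

Turn both blue latch knobs on the front of the bottle incubator outwards, away from the lid handle, right to their end stops, with the lid still shut. Then raise the lid by its white bar handle to 45 degrees and keep it there: it falls shut by itself, so finish with the gripper still holding it open, at rest. Leave the two bottles and the barcode scanner beside it alone.

Things in the scene. Friction and masses are not known exactly. Their poses are not given: they have to be found in the camera images.
- incubator: Dark benchtop bottle incubator, fixed, 300 mm deep (x), 360 mm wide (y). Origin under its centre at bench height; x points from its front (latches, handle) to its back (hinge), roughly away from the robot; y to the left seen from the robot; z up. Front 75 mm: a flat ledge 80 mm high; behind it the bottle well, walls to 110 mm, covered by the lid.
- lid (a joint): Lid angle, rad: 0 shut and level, grows as the front edge rises, stop at 1.35; 45 degrees is 0.785. Lid 0.3 to 0.6 kg, 200 mm from hinge to front edge, 340 mm wide, 14 mm thick, mid-plane through the hinge axis, dark frame, clear window. No spring or stay: it falls shut from any angle. A latch tongue over its edge stops it from rising more than about 1 degree.
- lid_hinge (a point): Middle of the lid's hinge axis, at the back of the lid, 118 mm above the bench, at incubator x = +125, y = 0 mm. The axis runs along the incubator's y.
- lid_handle (a point): Middle of the lid's white round bar handle (moves with the lid): 12 mm thick, 100 mm long along incubator y, 240 mm from the hinge axis, 40 mm ahead of the lid's edge, in the lid's mid-plane; a 12 mm arm at each end, 88 mm clear between. Shut: 118 mm above the bench, 32 mm free under it, incubator x = -115, y = 0 mm. At 45 degrees: 288 mm above the bench, 170 mm in front of the hinge.
- cover: The whole moving lid with its handle. Origin on the hinge axis (as lid_hinge); when shut its axes are those of the incubator, and it turns with the lid.
- latch_left (a joint): Angle of the left latch knob (incubator +y side), rad: 0 = tongue pointing straight back over the lid; grows as the knob is turned counter-clockwise seen from above, tongue swinging outwards; end stop at 1.571 (tongue parallel to the lid's front edge). Starts at 0.1 to 0.45. Friction about 0.06 N m, no spring: it stays where it is left.
- latch_left_grip (a point): On the left knob's vertical axis at grip height, 157 mm above the bench, at incubator x = -115, y = +125 mm. Blue grip: upright bar 46 mm long, 14 mm thick, 136 to 169 mm above the bench, its length along the steel tongue below it (incubator +x at joint 0; the point's x axis). Tongue: top 132 mm above the bench, 18 mm wide, reaches 55 mm from the axis, over a disc of radius 18 mm.
- latch_right (a joint): Angle of the right latch knob (incubator -y side), rad: 0 = tongue pointing straight back over the lid; grows as the knob is turned clockwise seen from above, tongue swinging outwards; end stop at 1.571. Starts at 0.1 to 0.45; friction as the left one.
- latch_right_grip (a point): The same point of the right latch knob, 157 mm above the bench; at incubator x = -115, y = -125 mm; same knob shape, grip along the tongue, point x axis along the tongue.
- bottle_orange: Loose amber culture bottle with an orange cap, 36 mm in diameter, 110 mm tall, standing to the left of the incubator; origin at its base. To be left alone.
- bottle_yellow: Loose amber culture bottle with a yellow cap, same size, also standing on the left. To be left alone.
- scanner: Loose dark handheld barcode scanner lying flat to the right of the incubator, about 145 mm long, 66 mm wide at its head, 26 mm high; origin at its underside near the middle. To be left alone.

How it is judged:
By the outcome, as a careful person would: the job done as asked, in the order asked, and still so for the second after the job is handed in, while the arm keeps its last pose, push and grip.
It also fails if it takes over 56 s, if anything falls off the work surface, if the arm or the gripper's body presses on something with over 40 N, if the wrist force passes 120 N, or if a joint passes its speed limit or range.

## Working session

There is one attempt and no reset: what is moved stays moved. The work goes in short steps, Python scripts to look and compute and a tool call to move; the robot and the scene stay as the last step left them, time stands still between calls to the robot, and variables do not carry over. Pictures are saved under pics/ and viewed, at most 10 in all, crops included, and the job is handed in when it is done.

Besides the shell and the picture viewer there is one more tool, called as name(argument=value, ...) on one line, values as JSON. step_arm: Moves the arm, as the interface text tells. Its arguments: {"type":"object","properties":{"series":{"type":"array","items":{"type":"array","items":{"type":"number","minimum":-1,"maximum":1}}},"squeeze":{"type":"number"}},"required":["series"]}

```bash
mkdir -p pics; ls
python3 - <<'E'
from bench import arm
import cv2
s=arm.observe();print(s['tcp_pos'],s['tcp_rot'],s['finger_gap'],arm.tcp_to_grasp,s['clock'])
for c in('top','side'):
    im=arm.read_camera(c);cv2.imwrite(f'pics/{c}0.png',im)
    for l in('incubator','cover','lid_handle','latch_left','latch_right','latch_left_grip','latch_right_grip'):
        print(c,l,[(round(d['p'],2),[int(v) for v in d['extent']]) for d in arm.search_frame(c,l)][:3])
    p=arm.camera_params(c);print(p)
E
```

```text
pics
[170.70681144 548.54257686 230.41504895] [-4.72237195e-01 -3.10537388e+00  2.71452100e-03] 85.61057307367682 18.700000000000003 0.0
top incubator [(0.73, [367, 228, 412, 288]), (0.69, [184, 213, 205, 250]), (0.57, [173, 118, 349, 273])]
top cover [(0.86, [180, 131, 344, 252])]
top lid_handle [(0.85, [178, 126, 346, 250])]
top latch_left [(0.92, [185, 213, 205, 250])]
top latch_right [(0.83, [303, 230, 322, 263])]
top latch_left_grip [(0.92, [185, 214, 206, 248]), (0.24, [178, 127, 346, 252])]
top latch_right_grip [(0.94, [305, 230, 327, 266]), (0.28, [140, 158, 165, 172])]
{'mtx': array([[412.48824674,   0.        , 276.50222953],
       [  0.        , 412.48824674, 208.79403352],
       [  0.        ,   0.        ,   1.        ]]), 'distortion': array([-0.05384228,  0.        ,  0.        ,  0.        ,  0.        ]), 'view': array([[ 4.90428872e-03, -9.99987760e-01,  6.53467235e-04,
         2.89132577e+01],
       [ 9.93460565e-01,  4.94681806e-03,  1.14068551e-01,
        -6.21394121e+02],
       [-1.14070388e-01,  8.97688179e-05,  9.93472666e-01,
        -9.32856125e+02],
 
[... 322 characters left out ...]
latch_left_grip [(0.54, [226, 170, 256, 190])]
side latch_right_grip [(0.81, [245, 223, 279, 242])]
{'mtx': array([[492.50745635,   0.        , 284.39948914],
       [  0.        , 492.50745635, 213.28197755],
       [  0.        ,   0.        ,   1.        ]]), 'distortion': array([-0.03674128,  0.        ,  0.        ,  0.        ,  0.        ]), 'view': array([[ 9.42458721e-01, -3.34196635e-01, -9.17432625e-03,
        -5.65108519e+02],
       [ 1.76347755e-01,  4.73625470e-01,  8.62890713e-01,
        -2.33500870e+02],
       [-2.84029978e-01, -8.14856750e-01,  5.05307281e-01,
        -1.03326201e+03],
       [ 0.00000000e+00,  0.00000000e+00,  0.00000000e+00,
         1.00000000e+00]])}
```

```bash
cd pics; python3 -c "
import cv2,numpy as np
a=cv2.imread('top0.png');cv2.imwrite('top0b.png',cv2.resize(a,(784,588)))
a=cv2.imread('side0.png');cv2.imwrite('side0b.png',cv2.resize(a,(784,588)))"
```

```text
(no output)
```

View pics/top0.png

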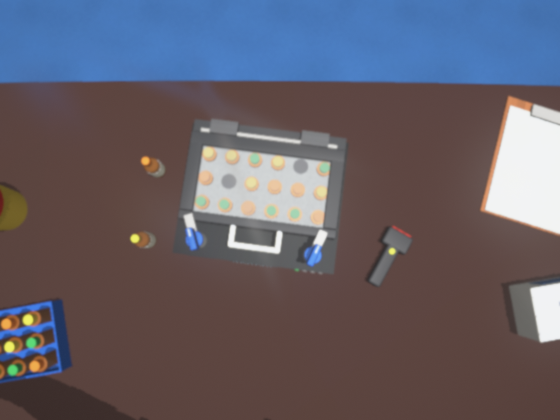

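View pics/side0.png

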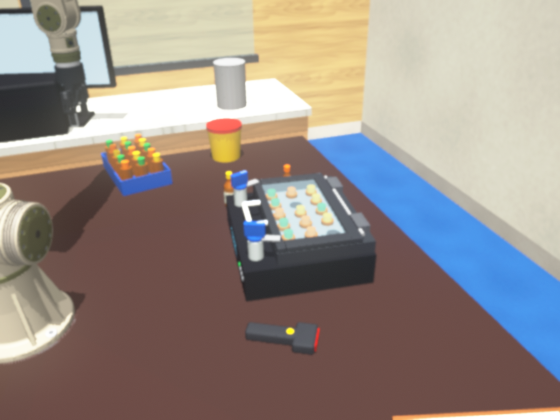

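```bash
cat > h.py <<'E'
import numpy as np,cv2
from bench import arm
def proj(c,P):
    p=arm.camera_params(c);q=np.c_[P,np.ones(len(P))]@p['view'].T
    return cv2.projectPoints((q[:,:3]*[1,-1,-1])[:,None],np.zeros(3),np.zeros(3),p['mtx'],p['distortion'])[0][:,0]
def world(pose,P):
    x,y,t=pose;c,s=np.cos(t),np.sin(t);P=np.asarray(P,float)
    return np.c_[x+c*P[:,0]-s*P[:,1],y+s*P[:,0]+c*P[:,1],P[:,2]]
def blobs(im,box=None):
    h=cv2.cvtColor(im,cv2.COLOR_BGR2HSV)
    m=cv2.inRange(h,(105,120,70),(125,255,255))
    n,l,st,ce=cv2.connectedComponentsWithStats(m)
    return l,st,ce
def mom(m):
    M=cv2.moments(m);a=M['m00'];return np.array([M['m10']/a,M['m01']/a]),np.array([M['mu20'],M['mu11'],M['mu02']])/a
def grip(pose,side,a):  # side +1 left
    u=np.array([np.cos(a),side*np.sin(a)]);v=np.array([-u[1],u[0]])
    P=[[*(np.array([-115,125*side])+i*23*u+j*7*v),z] for i in(-1,1) for j in(-1,1) for z in(136,169)]
    return world(pose,P)
E
python3 - <<'E'
from h import *
from scipy.optimize import least_squares
D={}
for c in('top','side'):
    im=cv2.imread(f'pics/{c}0.png');l,st,ce=blobs(im)
    for i in range(1,len(st)):
        if 25<st[i,4]<600: 
            print(c,st[i],ce[i].round(1),mom((l==i).astype(np.uint8))[1].round(1))
            x,y=ce[i]
            if c=='top' and 210<y<270 and 170<x<340: D[c,1 if x<250 else -1]=mom((l==i).astype(np.uint8))
            if c=='side' and 165<y<245 and 225<x<285: D[c,1 if y<200 else -1]=mom((l==i).astype(np.uint8))
im=cv2.imread('pics/top0.png');h=cv2.cvtColor(im,cv2.COLOR_BGR2HSV)
w=cv2.inRange(h,(0,0,150),(180,70,255));n,l,st,ce=cv2.connectedComponentsWithStats(w)
for i in range(1,n):
    if st[i,4]>20 and 220<ce[i][1]<260 and 220<ce[i][0]<290: print('handle',st[i],ce[i])
def res(q,full=0):
    r=[]
    for (c,s),(ct,cv_) in D.items():
        hull=cv2.convexHull(proj(c,grip(q[:3],s,q[3 if s>0 else 4])).astype(np.float32))
        a,b=mom(hull);r+=list(a-ct)+list((b-cv_)/10)
    return np.array(r)
o=least_squares(res,[480,40,-0.1,.25,.25],x_scale=[10,10,.1,.1,.1],loss='soft_l1',diff_step=1e-3)
print(o.x,res(o.x).round(2),list(D))
q=o.x
pts=world(q[:3],[[-115,50,118],[-115,-50,118],[-150,180,80],[-150,-180,80],[125,0,118],[-115,125,157],[-115,-125,157]])
print(pts.round(1));print(proj('top',pts).round(1));print(proj('side',pts).round(1))
v=im.copy();
for p in proj('top',pts):cv2.circle(v,tuple(int(k) for k in p.round()),2,(255,0,255),-1)
for s in(1,-1):cv2.polylines(v,[cv2.convexHull(proj('top',grip(q[:3],s,q[3 if s>0 else 4])).astype(np.float32)).astype(int)],1,(0,255,0))
cv2.imwrite('pics/o.png',cv2.resize(v[110:290,160:360],(800,720))[:600] if 0 else cv2.resize(v[110:290,160:360],(660,594)))
E
```

```text
top [186 229  17  21 239] [193.7 239.8] [18.9 -0.5 23.2]
top [304 245  18  21 241] [312.2 255.6] [19.8 -0.8 23.5]
side [232 172  15  18 228] [239.1 180. ] [16.6 -1.  20.8]
side [243 220  23  22 380] [253.5 230.4] [35.8  3.7 27.6]
handle [227 224  56  30 596] [254.11409396 242.59060403]
[ 6.42641478e+02  6.22245984e+01 -1.29404186e-01 -2.02830666e-01
  5.92896763e-01] [-0.02 -0.67 -0.61 -1.14  1.61  2.93 -0.2   0.33 -1.93  0.46 -1.2  -1.3
  1.11  0.13 -0.5  -0.5  -1.57  0.34  0.34 -0.42] [('top', 1), ('top', -1), ('side', 1), ('side', -1)]
[[535.1 126.6 118. ]
 [522.2  27.5 118. ]
 [517.1 260.1  80. ]
 [470.7 -96.9  80. ]
 [766.6  46.1 118. ]
 [544.7 201.  157. ]
 [512.5 -46.9 157. ]]
[[231.8 244.4]
 [278.4 250.7]
 [173.6 252.6]
 [334.7 274.6]
 [270.4 138.6]
 [193.5 238.9]
 [315.2 255.5]]
[[242.6 204.2]
 [248.6 224.7]
 [224.2 195.1]
 [242.2 273.1]
 [340.8 203.1]
 [237.8 177.2]
 [252.9 227.1]]
```

View pics/o.png

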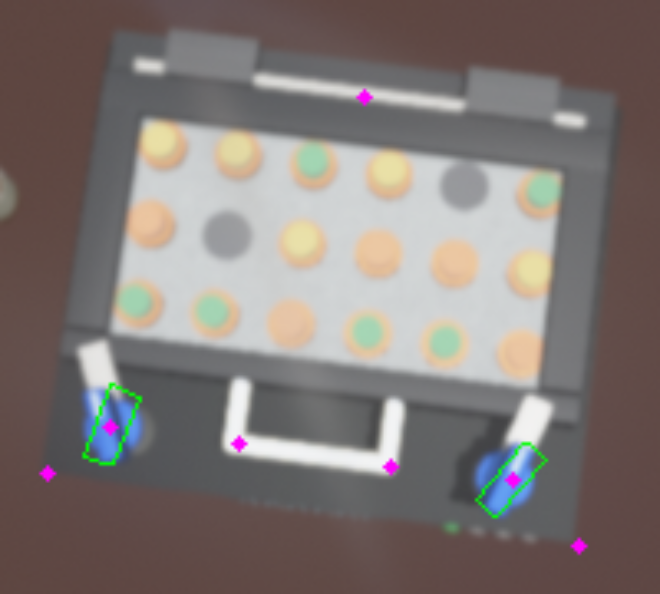

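Run:
```python
from h import *
from scipy.optimize import least_squares
S=lambda a:np.array(a)/3.3+[160,110]
model=[[-115,0,124],[-150,180,80],[-150,-180,80],[-115,50,124],[-115,-50,124]]
obs=S([[312,449],[45,474],[577,541],[229,440],[396,462]])
# side: blue grip tops
def tip(p,s,a):return world(p,[[-115+55*np.cos(a),s*(125+55*np.sin(a)),131]])
tl,tr=S([93,343]),S([540,400])
def res(q):
    r=list((proj('top',world(q[:3],model))-obs).ravel())
    r+=list((proj('top',tip(q,1,q[3]))[0]-tl))+list(proj('top',tip(q,-1,q[4]))[0]-tr)
    for s,b in((1,(239.1,180)),(-1,(253.5,230.4))):
        r+=list(.5*(proj('side',world(q[:3],[[-115,125*s,150]]))[0]-b))
    return np.array(r)
o=least_squares(res,[642,62,-.129,.2,.4],x_scale=[10,10,.1,.1,.1]);q=o.x
print(q.round(3),o.fun.reshape(-1,2).round(2))
print(world(q[:3],[[-115,125,157],[-115,-125,157],[-115,0,118],[125,0,118]]).round(1))
for c in('side',):
    v=cv2.imread(f'pics/{c}0.png')
    for s in(1,-1):cv2.polylines(v,[cv2.convexHull((8*proj(c,grip(q[:3],s,q[3 if s>0 else 4]))).astype(np.float32)).astype(int)],1,(0,255,0),shift=3)
    cv2.imwrite('pics/o2.png',cv2.resize(v[150:320,210:400],(665,595),interpolation=cv2.INTER_CUBIC))
```

```text
Traceback (most recent call last):
  File "h.py", line 7, in world
    x,y,t=pose;c,s=np.cos(t),np.sin(t);P=np.asarray(P,float)
    ^^^^^
ValueError: too many values to unpack (expected 3)
```

Run:
```python
from h import *
from scipy.optimize import least_squares
S=lambda a:np.array(a)/3.3+[160,110]
model=[[-115,0,124],[-150,180,80],[-150,-180,80],[-115,50,124],[-115,-50,124]]
obs=S([[312,449],[45,474],[577,541],[229,440],[396,462]])
def tip(p,s,a):return world(p[:3],[[-115+55*np.cos(a),s*(125+55*np.sin(a)),131]])
tl,tr=S([93,343]),S([540,400])
def res(q):
    r=list((proj('top',world(q[:3],model))-obs).ravel())
    r+=list((proj('top',tip(q,1,q[3]))[0]-tl))+list(proj('top',tip(q,-1,q[4]))[0]-tr)
    for s,b in((1,(239.1,180)),(-1,(253.5,230.4))):
        r+=list(.5*(proj('side',world(q[:3],[[-115,125*s,150]]))[0]-b))
    return np.array(r)
o=least_squares(res,[642,62,-.129,.2,.4],x_scale=[10,10,.1,.1,.1]);q=o.x
print(q.round(3),o.fun.reshape(-1,2).round(2))
print(world(q[:3],[[-115,125,157],[-115,-125,157],[-115,0,118],[125,0,118]]).round(1))
for c in('side',):
    v=cv2.imread(f'pics/{c}0.png')
    for s in(1,-1):cv2.polylines(v,[cv2.convexHull((8*proj(c,grip(q[:3],s,q[3 if s>0 else 4]))).astype(np.float32)).astype(int)],1,(0,255,0),shift=3)
    cv2.imwrite('pics/o2.png',cv2.resize(v[150:320,210:400],(665,595),interpolation=cv2.INTER_CUBIC))
```

```text
[ 6.4384e+02  6.3328e+01 -1.2400e-01  4.3800e-01  2.7900e-01] [[ 0.17  0.92]
 [-0.26 -1.13]
 [-0.3  -0.23]
 [ 1.89  0.58]
 [-1.79  0.05]
 [ 0.13  0.41]
 [ 0.31 -0.72]
 [-0.49 -0.24]
 [ 0.13 -0.38]]
[[545.2 201.6 157. ]
 [514.2 -46.5 157. ]
 [529.7  77.6 118. ]
 [767.9  47.8 118. ]]
```

View pics/o2.png

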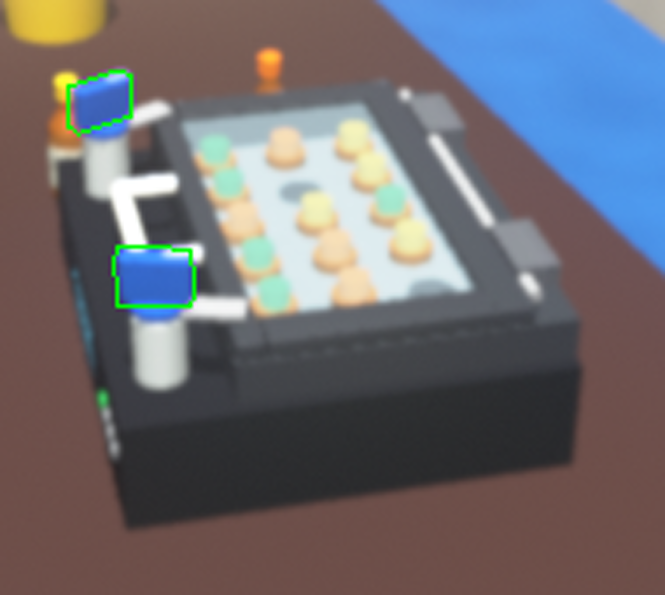

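step_arm(series=[[0,0,0,-0.46,-0.22,0,1],[0,0,0,-0.92,-0.44,0,1],[0,0,0,-0.92,-0.44,0,1]], squeeze=30)

```text
clock: 1.18
tcp_pos: [247.8, 477.8, 231.5]
tcp_rot: [0.479, 3.104, -0.0]
wrist_force: [0.0, 0.3, -0.5]
finger_gap: 85.5
grasp_force: 0.0
```

step_arm(series=[[0,0,0,-0.46,-0.22,0,1],[0,0,0,-0.92,-0.44,0,1],[0,0,0,-0.92,-0.44,0,1]])

```text
clock: 1.55
tcp_pos: [322.3, 409.1, 231.4]
tcp_rot: [0.479, 3.104, 0.0]
wrist_force: [-0.2, 1.5, -0.7]
finger_gap: 85.4
grasp_force: 0.0
```

step_arm(series=[[0,0,0,-0.46,-0.22,0,1],[0,0,0,-0.92,-0.44,0,1],[0,0,0,-0.92,-0.44,0,1]])

```text
clock: 1.92
tcp_pos: [396.8, 340.2, 231.2]
tcp_rot: [0.478, 3.105, 0.001]
wrist_force: [-0.2, 0.7, 0.0]
finger_gap: 85.4
grasp_force: 0.0
```

step_arm(series=[[0,0,0,-0.46,-0.22,0,1],[0,0,0,-0.92,-0.44,0,1],[0,0,0,-0.92,-0.44,0,1]])

```text
clock: 2.3
tcp_pos: [471.3, 271.3, 231.0]
tcp_rot: [0.476, 3.105, 0.001]
wrist_force: [-0.1, 1.3, 0.3]
finger_gap: 85.4
grasp_force: 0.0
```

step_arm(series=[[0,0,-0.2,-0.46,-0.22,0,1],[0,0,-0.4,-0.92,-0.44,0,1],[0,0,-0.6,-0.92,-0.44,0,1],[0,0,-0.785,-0.92,-0.44,0,1],[0,0,-0.785,-0.92,-0.44,0,1],[0,0,-0.785,-0.92,-0.44,0,1]])

```text
clock: 3.05
tcp_pos: [544.0, 203.7, 231.4]
tcp_rot: [0.491, -3.103, -0.001]
wrist_force: [-0.6, 0.2, 1.5]
finger_gap: 85.2
grasp_force: 0.0
```

```bash
cat >> h.py <<'E'
from scipy.spatial.transform import Rotation as R
def plan(pos,yaw=None,dpos=None):
    "shift/turn (units) from measured pose to TCP pos, tool down with x-yaw"
    s=arm.observe();r=R.from_rotvec(s['tcp_rot']);M=r.as_matrix()
    if yaw is not None:
        T=np.c_[[np.cos(yaw),np.sin(yaw),0],[np.sin(yaw),-np.cos(yaw),0],[0,0,-1]]
        print('turn',(R.from_matrix(M.T@T).as_rotvec()/(np.pi/4)).round(3))
    print('shift',(M.T@(np.array(pos)-s['tcp_pos'])/100).round(3))
    print('tcp',s['tcp_pos'].round(1),'F',s['wrist_force'].round(1),s['ft_torque'].round(2),'gap',round(s['finger_gap'],1),round(s['grasp_force'],1),'j',s['joints'].round(2),'t',s['clock'],'xyaw',np.arctan2(M[1,0],M[0,0]).round(3))
E
python3 -c "
from h import *
plan([546,201.5,143],.314+np.pi)"
```

```text
turn [ 0. -0.  0.]
shift [-0.012 -0.027  0.884]
tcp [544.  203.7 231.4] F [-0.6  0.2  1.5] [ 0.01 -0.07 -0.  ] gap 85.2 0.0 j [ 0.22  0.32  0.06  1.31  0.   -0.09] t 3.05 xyaw -2.827
```

step_arm(series=[[0,0,0,-0.012,-0.027,0.3,1],[0,0,0,-0.012,-0.027,0.6,1],[0,0,0,-0.012,-0.027,0.88,1],[0,0,0,-0.012,-0.027,0.88,1]])

```text
clock: 3.55
tcp_pos: [544.6, 200.3, 141.2]
tcp_rot: [0.491, -3.098, 0.0]
wrist_force: [-0.9, 0.0, -0.5]
finger_gap: 85.1
grasp_force: 0.0
```

```bash
python3 -c "
from h import *
plan([546,201.5,143],.314+np.pi)
v=[cv2.resize(arm.read_camera('top')[190:290,150:290],(420,300),interpolation=2),cv2.resize(arm.read_camera('side')[130:260,190:310],(360,390),interpolation=2)[:300]]
cv2.imwrite('pics/a.png',np.hstack(v))"
```

```text
turn [ 0.001 -0.006  0.   ]
shift [-0.017  0.007 -0.018]
tcp [544.6 200.3 141.2] F [-0.9  0.  -0.5] [ 0.01 -0.01 -0.05] gap 85.1 0.0 j [ 0.21  0.37 -0.1   1.11  0.   -0.1 ] t 3.55 xyaw -2.827
```

View pics/a.png

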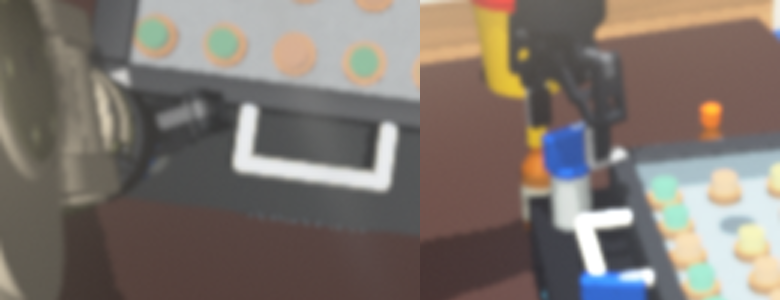

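The side crop shows the blue left grip (crop px 567,150) standing between the two open fingers. Closing.

step_arm(series=[[0,0,0,-0.017,0.007,-0.018,0.4],[0,0,0,-0.017,0.007,-0.018,0.2],[0,0,0,-0.017,0.007,-0.018,0.0],[0,0,0,-0.017,0.007,-0.018,0],[0,0,0,-0.017,0.007,-0.018,0],[0,0,0,-0.017,0.007,-0.018,0],[0,0,0,-0.017,0.007,-0.018,0],[0,0,0,-0.017,0.007,-0.018,0]])

```text
clock: 4.65
tcp_pos: [547.3, 204.1, 145.8]
tcp_rot: [-0.495, 3.102, 0.009]
wrist_force: [-3.3, 8.5, 3.9]
finger_gap: 13.2
grasp_force: 35.4
```

```bash
python3 -c "
from h import *
plan([546,201.5,143],.314+np.pi)"
```

```text
turn [0.007 0.001 0.004]
shift [ 0.02  -0.021  0.028]
tcp [547.3 204.1 145.8] F [-3.3  8.5  3.9] [ 1.7   0.72 -0.05] gap 13.2 35.4 j [ 0.22  0.37 -0.09  1.11  0.01 -0.1 ] t 4.65 xyaw -2.825
```

step_arm(series=[[0,0,0,0,0.03,0,0],[0,0,-0.1,0,0.03,0,0],[0,0,-0.22,0,0.03,0,0],[0,0,-0.34,0,0.03,0,0],[0,0,-0.46,0,0.03,0,0],[0,0,-0.58,0,0.03,0,0],[0,0,-0.7,0,0.03,0,0],[0,0,-0.77,0,0.03,0,0],[0,0,-0.77,0,0.03,0,0]])

```text
clock: 5.78
tcp_pos: [546.8, 205.0, 145.9]
tcp_rot: [-1.395, 2.814, 0.003]
wrist_force: [-3.3, 3.5, 5.1]
finger_gap: 13.3
grasp_force: 35.6
```

```bash
python3 -c "
from h import *
plan([546,201.5,143],1.447+np.pi)"
```

```text
turn [ 0.001  0.002 -0.67 ]
shift [ 0.033 -0.015  0.028]
tcp [546.8 205.  145.9] F [-3.3  3.5  5.1] [0.59 0.62 0.09] gap 13.3 35.6 j [ 0.22  0.37 -0.09  1.11  0.   -0.7 ] t 5.775 xyaw -2.221
```

step_arm(series=[[0,0,-0.12,0,0.01,0,0],[0,0,-0.24,0,0.01,0,0],[0,0,-0.36,0,0.01,0,0],[0,0,-0.48,0,0.01,0,0],[0,0,-0.58,0,0.01,0,0],[0,0,-0.66,0,0.01,0,0],[0,0,-0.72,0,0.01,0,0],[0,0,-0.78,0,0.01,0,0],[0,0,-0.78,0,0.01,0,0]])

```text
clock: 6.9
tcp_pos: [546.1, 206.0, 145.9]
tcp_rot: [-2.175, 2.264, 0.004]
wrist_force: [-2.7, 6.0, 5.4]
finger_gap: 13.2
grasp_force: 68.5
```

```bash
python3 -c "
from h import *
plan([546,201.5,143],1.447+np.pi)"
```

```text
turn [0.    0.004 0.107]
shift [ 0.045 -0.001  0.029]
tcp [546.1 206.  145.9] F [-2.7  6.   5.4] [ 1.14  0.58 -1.01] gap 13.2 68.5 j [ 0.22  0.37 -0.09  1.11  0.   -1.31] t 6.9 xyaw -1.611
```

step_arm(series=[[0,0,0,0,0,0,0.6],[0,0,0,0,0,0,1],[0,0,0,0,0,0,1],[0,0,0,0,0,0,1],[0,0,0,0,0,0,1],[0,0,0,0,0,-0.4,1],[0,0,0,0,0,-0.9,1],[0,0,0,0,0,-0.9,1]])

```text
clock: 7.9
tcp_pos: [548.9, 205.2, 239.8]
tcp_rot: [-2.173, 2.259, -0.007]
wrist_force: [0.1, -0.3, -0.4]
finger_gap: 85.3
grasp_force: 0.0
```

step_arm(series=[[0,0,0.21,0.4,0.03,0,1],[0,0,0.42,0.835,0.069,0,1],[0,0,0.63,0.835,0.069,0,1],[0,0,0.82,0.835,0.069,0,1],[0,0,0.82,0.835,0.069,0,1]])

```text
clock: 8.52
tcp_pos: [535.9, 121.3, 234.3]
tcp_rot: [1.351, -2.835, -0.001]
wrist_force: [0.1, 1.0, 0.4]
finger_gap: 85.5
grasp_force: 0.0
```

step_arm(series=[[0,0,0.21,0.35,-0.22,0,1],[0,0,0.42,0.71,-0.446,0,1],[0,0,0.63,0.71,-0.446,0,1],[0,0,0.82,0.71,-0.446,0,1],[0,0,0.82,0.71,-0.446,0,1]])

```text
clock: 9.15
tcp_pos: [525.9, 38.3, 234.6]
tcp_rot: [0.388, -3.117, -0.0]
wrist_force: [0.6, 0.0, 0.1]
finger_gap: 85.1
grasp_force: 0.0
```

step_arm(series=[[0,0,0.21,0.15,-0.4,0,1],[0,0,0.42,0.3,-0.783,0,1],[0,0,0.63,0.3,-0.783,0,1],[0,0,0.82,0.3,-0.783,0,1],[0,0,0.82,0.3,-0.783,0,1],[0,0,0.82,0.3,-0.783,0,1]])

```text
clock: 9.9
tcp_pos: [515.9, -44.6, 234.9]
tcp_rot: [-0.617, -3.08, -0.0]
wrist_force: [0.2, -1.1, 1.4]
finger_gap: 85.3
grasp_force: 0.0
```

```bash
python3 -c "
from h import *
plan([515,-43.5,143],-.403+np.pi)
v=[cv2.resize(arm.read_camera('top')[190:290,150:290],(420,300),interpolation=2),cv2.resize(arm.read_camera('side')[150:270,200:320],(360,360),interpolation=2)[:300]]
cv2.imwrite('pics/b.png',np.hstack(v))"
```

```text
turn [ 0.   -0.    0.01]
shift [0.012 0.007 0.919]
tcp [515.9 -44.6 234.9] F [ 0.2 -1.1  1.4] [ 0.04 -0.   -0.02] gap 85.3 0.0 j [-0.24  0.2  -0.09  1.28  0.    0.15] t 9.9 xyaw 2.746
```

View pics/b.png

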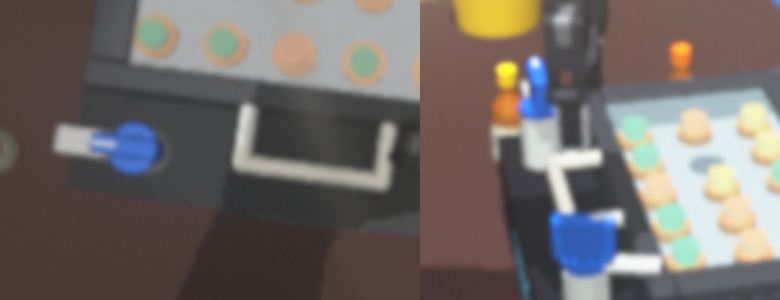

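Top crop: left tongue (55,138)-(155,148) lies parallel to the lid's front edge, so the left latch is done. Descending on the right one.

step_arm(series=[[0,0,0,0.012,0.007,0.3,1],[0,0,0,0.012,0.007,0.6,1],[0,0,0,0.012,0.007,0.89,1],[0,0,0,0.012,0.007,0.89,0.6],[0,0,0,0.012,0.007,0.89,0.3],[0,0,0,0.012,0.007,0.89,0],[0,0,0,0.012,0.007,0.89,0],[0,0,0,0.012,0.007,0.89,0],[0,0,0,0.012,0.007,0.89,0],[0,0,0,0.012,0.007,0.89,0],[0,0,0,0.012,0.007,0.89,0],[0,0,0,0.012,0.007,0.89,0]])

```text
clock: 11.5
tcp_pos: [515.7, -44.5, 147.4]
tcp_rot: [0.624, 3.077, -0.002]
wrist_force: [-1.8, -2.7, 5.2]
finger_gap: 13.1
grasp_force: 34.4
```

```bash
python3 -c "
from h import *
plan([515,-43.5,144],-.403+np.pi)"
```

```text
turn [-0.001  0.003  0.004]
shift [0.011 0.007 0.034]
tcp [515.7 -44.5 147.4] F [-1.8 -2.7  5.2] [-0.56  0.36  0.08] gap 13.1 34.4 j [-0.24  0.24 -0.26  1.07 -0.    0.16] t 11.5 xyaw 2.741
```

step_arm(series=[[0,0,0.1,0,0,0,0],[0,0,0.22,0,0,0,0],[0,0,0.34,0,0,0,0],[0,0,0.46,0,0,0,0],[0,0,0.58,0,0,0,0],[0,0,0.7,0,0,0,0],[0,0,0.82,0,0,0,0],[0,0,0.88,0,0,0,0],[0,0,0.88,0,0,0,0]])

```text
clock: 12.62
tcp_pos: [515.0, -45.3, 147.4]
tcp_rot: [1.631, 2.683, -0.004]
wrist_force: [-4.1, -4.5, 6.9]
finger_gap: 13.4
grasp_force: 34.7
```

```bash
python3 -c "
from h import *
plan([515,-43.5,144],-1.695+np.pi)"
```

```text
turn [0.    0.004 0.767]
shift [0.016 0.008 0.034]
tcp [515.  -45.3 147.4] F [-4.1 -4.5  6.9] [-1.05  0.76 -0.06] gap 13.4 34.7 j [-0.24  0.24 -0.26  1.07 -0.    0.85] t 12.625 xyaw 2.049
```

step_arm(series=[[0,0,0.12,0,0,0,0],[0,0,0.24,0,0,0,0],[0,0,0.36,0,0,0,0],[0,0,0.48,0,0,0,0],[0,0,0.6,0,0,0,0],[0,0,0.7,0,0,0,0],[0,0,0.78,0,0,0,0],[0,0,0.84,0,0,0,0],[0,0,0.88,0,0,0,0],[0,0,0.88,0,0,0,0]])

```text
clock: 13.88
tcp_pos: [514.2, -45.0, 147.4]
tcp_rot: [2.439, 1.976, -0.005]
wrist_force: [-6.1, -5.7, 9.6]
finger_gap: 13.5
grasp_force: 65.1
```

```bash
python3 -c "
from h import *
plan([515,-43.5,144],-1.695+np.pi)"
```

```text
turn [-0.     0.005 -0.108]
shift [0.017 0.004 0.034]
tcp [514.2 -45.  147.4] F [-6.1 -5.7  9.6] [-1.16  1.24  1.68] gap 13.5 65.1 j [-0.24  0.24 -0.26  1.07 -0.    1.54] t 13.875 xyaw 1.362
```

step_arm(series=[[0,0,0,0,0,0,0.6],[0,0,0,0,0,0,1],[0,0,0,0,0,0,1],[0,0,0,0,0,0,1],[0,0,0,0,0,0,1],[0,0,0,0,0,-0.3,1],[0,0,-0.1,0,0,-0.6,0.7],[0,0,-0.106,0,0,-0.6,0.4],[0,0,-0.106,0,0,-0.6,0.4]])

```text
clock: 15.0
tcp_pos: [514.9, -43.7, 205.6]
tcp_rot: [-2.36, -2.074, 0.0]
wrist_force: [-0.7, 0.9, 0.4]
finger_gap: 34.2
grasp_force: 0.0
```

step_arm(series=[[0,0,0,0.4,0,0,0.4],[0,0,0,0.8,0,0,0.4],[0,0,0,0.8,0,0,0.4]])

```text
clock: 15.38
tcp_pos: [524.5, 37.7, 204.7]
tcp_rot: [-2.354, -2.077, 0.002]
wrist_force: [-0.4, -0.4, 0.0]
finger_gap: 34.5
grasp_force: 0.0
```

step_arm(series=[[0,0,0,0.45,0,0,0.4],[0,0,0,0.45,0,0,0.4],[0,0,0,0.45,0,0,0.4]])

```text
clock: 15.75
tcp_pos: [530.6, 79.6, 205.3]
tcp_rot: [-2.359, -2.074, 0.002]
wrist_force: [0.4, 0.5, -0.1]
finger_gap: 34.2
grasp_force: 0.0
```

```bash
python3 -c "
from h import *
plan([531,80,100],1.445)
v=[cv2.resize(arm.read_camera('top')[190:290,200:340],(420,300),interpolation=2),cv2.resize(arm.read_camera('side')[150:270,200:320],(360,360),interpolation=2)[:300]]
cv2.imwrite('pics/c.png',np.hstack(v))"
```

```text
turn [-0.002  0.001 -0.003]
shift [0.006 0.005 1.053]
tcp [530.6  79.6 205.3] F [ 0.4  0.5 -0.1] [-0.04  0.03 -0.05] gap 34.2 0.0 j [-0.    0.25 -0.1   1.22 -0.    1.7 ] t 15.75 xyaw 1.442
```

View pics/c.png

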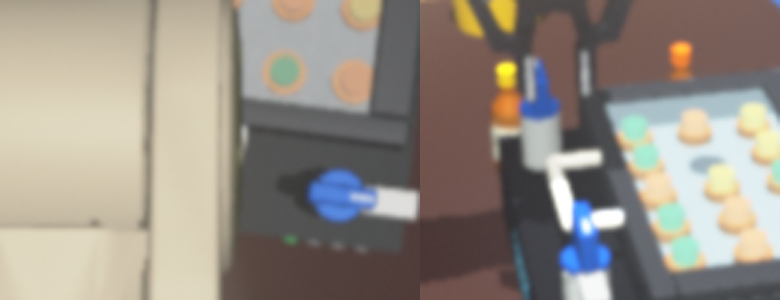

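Top crop: right tongue (360-415, 200) points outward parallel to the lid edge; the side crop shows the fingers spaced fore and aft of the bar. Descend onto the handle.

step_arm(series=[[0,0,0,0,0.005,0.4,0.4],[0,0,0,0,0.005,0.7,0.4],[0,0,0,0,0.005,0.8,0.4],[0,0,0,0,0.005,0.9,0.4],[0,0,0,0,0.005,0.98,0.4],[0,0,0,0,0.005,0.98,0.4]])

```text
clock: 16.6
tcp_pos: [531.6, 80.1, 108.1]
tcp_rot: [-2.359, -2.074, -0.0]
wrist_force: [-1.0, -0.9, -0.2]
finger_gap: 33.9
grasp_force: 0.0
```

step_arm(series=[[0,0,0,0,0,0.06,0.4],[0,0,0,0,0,0.06,0.2],[0,0,0,0,0,0.06,0],[0,0,0,0,0,0.06,0],[0,0,0,0,0,0.06,0],[0,0,0,0,0,0.06,0],[0,0,0,0,0,0.06,0]])

```text
clock: 17.48
tcp_pos: [530.0, 80.4, 102.0]
tcp_rot: [-2.357, -2.074, 0.003]
wrist_force: [-5.4, 0.3, 3.1]
finger_gap: 10.9
grasp_force: 29.5
```

```bash
python3 -c "
from h import *
plan([531,80,100],1.445)"
```

```text
turn [-0.003 -0.    -0.003]
shift [-0.003  0.01   0.02 ]
tcp [530.   80.4 102. ] F [-5.4  0.3  3.1] [0.11 1.11 0.1 ] gap 10.9 29.5 j [ 0.    0.32 -0.28  0.98  0.    1.7 ] t 17.475 xyaw 1.443
```

step_arm(series=[[0,0,0,0,0.001,-0.06,0],[0,0,0,0,0.003,-0.126,0],[0,0,0,0,0.013,-0.251,0],[0,0,0,0,0.03,-0.375,0],[0,0,0,0,0.052,-0.499,0],[0,0,0,0,0.082,-0.621,0],[0,0,0,0,0.117,-0.742,0],[0,0,0,0,0.159,-0.86,0],[0,0,0,0,0.207,-0.976,0],[0,0,0,0,0.207,-0.976,0]])

```text
clock: 18.73
tcp_pos: [550.3, 77.8, 201.2]
tcp_rot: [-2.357, -2.074, 0.003]
wrist_force: [-10.8, 1.6, 2.3]
finger_gap: 10.8
grasp_force: 29.5
```

```bash
python3 -c "
from h import *
plan([531,80,100],1.445)
v=[cv2.resize(arm.read_camera('side')[90:290,180:400],(660,600),interpolation=2)]
cv2.imwrite('pics/d.png',np.hstack(v))"
```

```text
turn [-0.003 -0.    -0.003]
shift [-0.003 -0.192  1.012]
tcp [550.3  77.8 201.2] F [-10.8   1.6   2.3] [0.35 2.11 0.01] gap 10.8 29.5 j [-0.    0.29 -0.06  1.22  0.    1.69] t 18.725 xyaw 1.443
```

View pics/d.png

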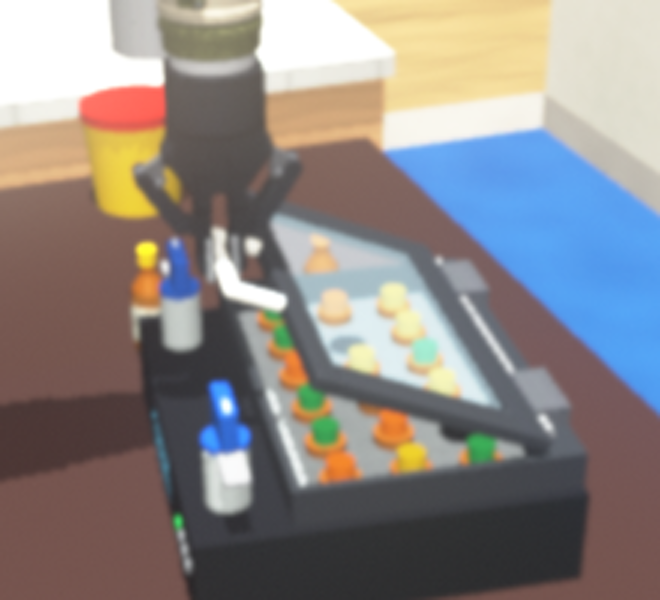

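Lid is following, with the bar (crop px 215-285, 240-300) between the pads. Continuing to 45°, easing the 11 N radial push.

step_arm(series=[[0,0,0,0,0.02,-0.1,0],[0,0,0,0,0.08,-0.21,0],[0,0,0,0,0.143,-0.315,0],[0,0,0,0,0.214,-0.42,0],[0,0,0,0,0.29,-0.52,0],[0,0,0,0,0.372,-0.614,0],[0,0,0,0,0.43,-0.675,0],[0,0,0,0,0.46,-0.706,0],[0,0,0,0,0.46,-0.706,0],[0,0,0,0,0.46,-0.706,0]])

```text
clock: 20.02
tcp_pos: [596.8, 71.9, 272.9]
tcp_rot: [-2.359, -2.075, -0.001]
wrist_force: [-9.5, 1.2, 8.3]
finger_gap: 10.6
grasp_force: 29.5
```

```bash
python3 -c "
from h import *
plan([600,71,272],1.445)
v=[cv2.resize(arm.read_camera('side')[60:300,160:420],(650,600),interpolation=2)]
cv2.imwrite('pics/e.png',np.hstack(v))"
```

```text
turn [-0.    -0.001 -0.003]
shift [-0.005  0.033  0.009]
tcp [596.8  71.9 272.9] F [-9.5  1.2  8.3] [0.36 2.18 0.  ] gap 10.6 29.5 j [-0.01  0.36  0.21  1.42  0.    1.68] t 20.025 xyaw 1.443
```

View pics/e.png

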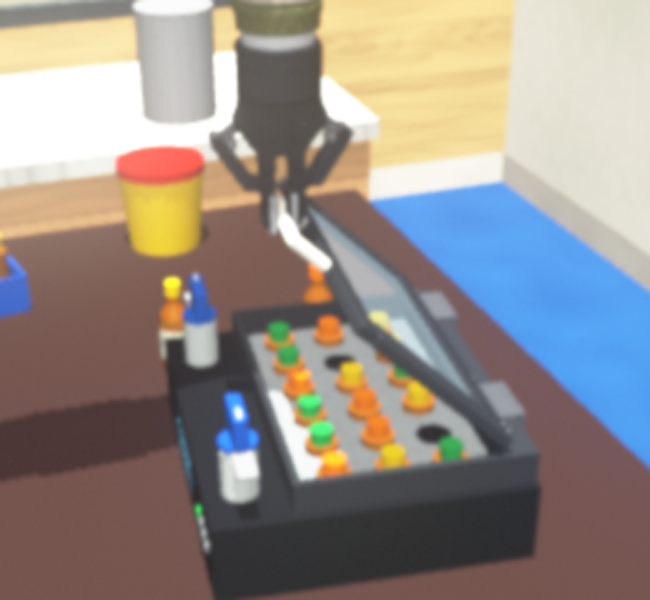

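The lid stands open at about 45°, gripped. I'll ease the radial push, let it rest, and check the angle by overlaying the lid model.

step_arm(series=[[0,0,0,0,-0.01,-0.01,0],[0,0,0,0,-0.02,-0.015,0],[0,0,0,0,-0.02,-0.015,0],[0,0,0,0,-0.02,-0.015,0],[0,0,0,0,-0.02,-0.015,0],[0,0,0,0,-0.02,-0.015,0]])

```text
clock: 20.82
tcp_pos: [595.6, 72.0, 271.9]
tcp_rot: [-2.359, -2.074, -0.0]
wrist_force: [-3.3, 2.1, 1.9]
finger_gap: 10.3
grasp_force: 29.5
```

Run:
```python
from h import *
plan([600,71,272],1.445)
v=arm.read_camera('side');b=v.copy();v=cv2.resize(v,None,fx=4,fy=4,interpolation=2)
# pose from knob axes: mid handle (530.4,80), yaw -.126
t=-.126;pose=(530.4+115*np.cos(t),80+115*np.sin(t),t);print(pose)
for d,col in((43,(255,0,0)),(45,(0,255,0)),(47,(0,0,255))):
    f=np.radians(d)
    L=lambda r,y,n=0:[125-r*np.cos(f)+n*np.sin(f),y,118+r*np.sin(f)+n*np.cos(f)]
    for poly in ([L(0,-170,7),L(200,-170,7),L(200,170,7)],[L(200,-50),L(240,-50),L(240,0)]):
        p=proj('side',world(pose,poly))*4+1.5
        cv2.polylines(v,[p.round().astype(int)],False,col,1)
v=v[4*120:4*260,4*255:4*385];cv2.imwrite('pics/f.png',v);print(v.shape)
```

```text
turn [-0.    -0.    -0.003]
shift [-0.004  0.045 -0.001]
tcp [595.6  72.  271.9] F [-3.3  2.1  1.9] [0.52 0.91 0.06] gap 10.3 29.5 j [-0.01  0.36  0.21  1.42  0.    1.69] t 20.825 xyaw 1.443
(np.float64(644.488337088062), np.float64(65.54831011678114), -0.126)
(560, 520, 3)
```

View pics/f.png

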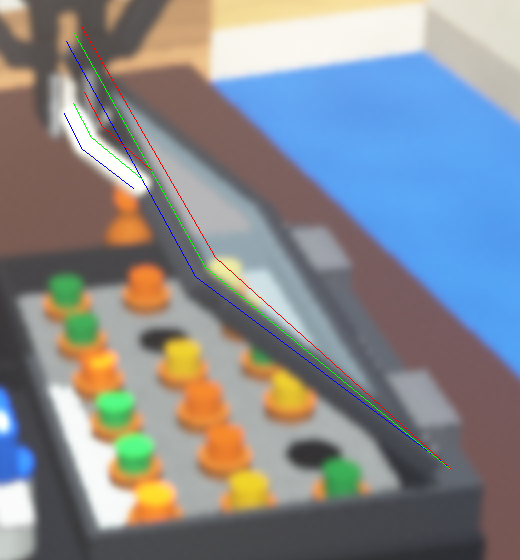

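```bash
cat > fit.py <<'E'
from h import *
pose=(644.49,65.55,-.126);K=8
def render(d,dxy,barto):
    f=np.radians(d);L=lambda r,y:[125-r*np.cos(f),y,118+r*np.sin(f)]
    m=np.zeros((420*K//2,560*K//2),np.uint8)
    p=(proj('side',world(pose,[L(200,-44),L(240,-44),L(240,barto)]))+dxy)*K/2
    cv2.polylines(m,[p.round().astype(int)],False,255,int(12*.46*K/2));return cv2.resize(m,(560,420),interpolation=cv2.INTER_AREA)/255.
def score(w,d,dxy,barto):
    r=render(d,dxy,barto);k=cv2.dilate((r>.05).astype(np.uint8),np.ones((9,9)))
    return np.abs(r-w)[k>0].sum()/r.sum()
def white(im):
    h=im.astype(float);return np.clip((h.min(2)-110)/90,0,1)*(h.max(2)-h.min(2)<50)
w0=white(cv2.imread('pics/side0.png'))
E
python3 - <<'E'
from fit import *
from itertools import product
w1=white(arm.read_camera('side'))
g=np.arange(-4,4.1,.5)
for bt in(-20,30):
    b=sorted((score(w0,0,np.array(t),bt),t) for t in product(g,g))[:3];print('shut',bt,b)
off=np.array(b[0][1])
for bt in(-44,-30,-20):
    print('open',bt,[(d,round(min(score(w1,d,off+np.array(e),bt) for e in product((-.5,0,.5),repeat=2)),3),round(score(w1,d,off,bt),3)) for d in range(38,50)])
E
```

```text
shut -20 [(np.float64(0.8452334231617872), (np.float64(1.5), np.float64(1.5))), (np.float64(0.8474962063732928), (np.float64(1.0), np.float64(1.5))), (np.float64(0.8479322554200898), (np.float64(1.0), np.float64(0.5)))]
shut 30 [(np.float64(0.7867514177104755), (np.float64(1.5), np.float64(1.5))), (np.float64(0.802680201653861), (np.float64(1.0), np.float64(1.5))), (np.float64(0.8116412106709541), (np.float64(2.0), np.float64(1.5)))]
open -44 [(38, np.float64(1.256), np.float64(1.395)), (39, np.float64(1.573), np.float64(1.683)), (40, np.float64(1.893), np.float64(2.03)), (41, np.float64(1.748), np.float64(1.904)), (42, np.float64(1.217), np.float64(1.422)), (43, np.float64(0.802), np.float64(0.91)), (44, np.float64(0.75), np.float64(0.75)), (45, np.float64(1.185), np.float64(1.51)), (46, np.float64(1.976), np.float64(2.183)), (47, np.float64(2.618), np.float64(2.732)), (48, np.float64(2.12), np.float64(2.421)), (49, np.float64(1.511), np.float64(1.756))]
open -30 [(38, np.float64(1.27), np.float64(1.389)), (39, np.float64(1.57), np.float64(1.709)), (40, np.float64(1.936), np.float64
[... 240 characters left out ...]
at64(1.837), np.float64(2.099)), (47, np.float64(2.486), np.float64(2.585)), (48, np.float64(2.122), np.float64(2.324)), (49, np.float64(1.507), np.float64(1.767))]
open -20 [(38, np.float64(1.283), np.float64(1.421)), (39, np.float64(1.613), np.float64(1.747)), (40, np.float64(1.971), np.float64(2.047)), (41, np.float64(1.734), np.float64(1.896)), (42, np.float64(1.186), np.float64(1.397)), (43, np.float64(0.756), np.float64(0.872)), (44, np.float64(0.724), np.float64(0.734)), (45, np.float64(1.082), np.float64(1.35)), (46, np.float64(1.778), np.float64(2.036)), (47, np.float64(2.42), np.float64(2.528)), (48, np.float64(2.053), np.float64(2.306)), (49, np.float64(1.503), np.float64(1.751))]
```

Image fit and fore-aft travel both say about 43.7°. Raising 1.3° (≈5.4 mm along the arc).

step_arm(series=[[0,0,0,0,0.01,-0.01,0],[0,0,0,0,0.03,-0.03,0],[0,0,0,0,0.04,-0.04,0],[0,0,0,0,0.04,-0.04,0],[0,0,0,0,0.04,-0.04,0],[0,0,0,0,0.04,-0.04,0],[0,0,0,0,0.04,-0.04,0],[0,0,0,0,0.04,-0.04,0]])

```text
clock: 21.92
tcp_pos: [599.4, 71.5, 275.8]
tcp_rot: [-2.359, -2.074, 0.0]
wrist_force: [-4.3, 3.4, 1.4]
finger_gap: 10.4
grasp_force: 29.5
```

Run:
```python
from fit import *
w1=white(arm.read_camera('side'));off=np.array([1.5,1.5])
print([(d,round(score(w1,d,off,-20),3)) for d in np.arange(42,48,.5)])
plan([600,71,272],1.445);print(np.abs(arm.observe()['joint_velocities']).max())
```

```text
[(np.float64(42.0), np.float64(1.996)), (np.float64(42.5), np.float64(1.831)), (np.float64(43.0), np.float64(1.502)), (np.float64(43.5), np.float64(1.314)), (np.float64(44.0), np.float64(1.11)), (np.float64(44.5), np.float64(0.855)), (np.float64(45.0), np.float64(0.75)), (np.float64(45.5), np.float64(0.888)), (np.float64(46.0), np.float64(1.149)), (np.float64(46.5), np.float64(1.476)), (np.float64(47.0), np.float64(1.881)), (np.float64(47.5), np.float64(2.133))]
turn [-0.001 -0.    -0.003]
shift [-0.004  0.007  0.037]
tcp [599.3  71.5 275.7] F [-4.2  3.2  1.8] [0.62 1.07 0.  ] gap 11.0 29.5 j [-0.01  0.37  0.23  1.43  0.    1.68] t 21.975 xyaw 1.443
0.0016083091658600397
```

```bash
python3 -c "
from bench import arm
print(arm.finish_job())"
```

```text
the job is handed in; nothing more can be done
None
```

Both latch knobs are turned outwards to their end stops. The gripper is holding the lid open by its handle at about 45°, at rest, and the job is handed in at about 22 s.

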